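# Seat the keyed stop collar on the D-post stand

### The arm

A 6-joint arm with a two-finger parallel gripper is mounted at the origin on a cart in front of the work surface, level with it; the furniture and walls round the work are solid. World frame = base frame: x ahead of the robot, y to its left, z up, the work surface at z = 0. Lengths are in mm, angles in rad, forces in N, time in s.
With the tool pointing down it reaches from about 350 to 775 mm from the base axis. Payload 7.3 kg.
Tool frame: the origin (TCP) lies at the very end of the fingers, on their centre line; the grasp point (between the pads) lies 19 mm behind it; z points along the fingers, y is the line along which they close (so a half turn about z gives the same grasp; the last joint's range is limited). The gripper opens to 92 mm and grips with 3 to 60 N. Pads are 19 mm wide; open, the fingers measure 130 mm over their backs; the gripper's body (75 mm by 190 mm) begins 47 mm behind the grasp point.
Start: joints at [1.08, 0.342, 1.524, -0, 1.275, -0.146], TCP at [177.442, 494.127, 204.941] pointing down, gripper open.
Joint ranges: [-2.53, 2.53], [-0.77, 2.02], [0.04, 2.7], [-1, 4.14], [0.28, 2.66], [-3.11, 3.11]. Speed limits (rad/s): [2.57, 2.57, 3.14, 3.14, 3.14, 3.14].

### API

Orientations are given as [roll, pitch, yaw] about the fixed x, y, z axes, in that order (R = Rz(yaw) Ry(pitch) Rx(roll)).
In Python, from plant import bot gives the robot as it stands.
- The arm moves only by the tool apply_moves, never from a script. Its argument "motion" is text: rows parted by semicolons, each of 4 numbers parted by spaces: the shift along the tool's x, y, z in m, then the turn about the tool's z in degrees. A call has 1 to 8 rows; each row shifts and turns the commanded pose from where the row before left it, along the tool's axes as they then stand; what a row does not reach is not made up. A row lasts 1/8 s, in which the tool goes at most 62.5 mm and 10.7 degrees, less where a joint would pass 70% of its speed; a pose out of reach is approached as far as the arm can. A call with a gripper value outside its range is refused whole. "fingers" is the opening, from -1 (shut) to 1 (fully open), set as the call begins (left out, the last holds). The fingers move at their own pace and stop on an object; the grip force is fixed at half the most. Time passes only in rows, so rows that do not move let the fingers close. It gives the time, the measured TCP pose, the force, the opening and the grip force at its end, in the units of the state.
- bot.get_obs(): the state, without advancing time (a new reading comes with each control period).
- bot.capture(name): name is "side" or "top" or "wrist"; returns a dict with "img" (400x640x3 uint8, blue, green, red), "range_z" (400x640 float32, mm along the optical axis (not along the pixel's ray), 0 where there is no reading), "fx", "fy", "cx", "cy" (pixels), "world_from_camera" (4x4, takes a point from camera to world coordinates); the wrist camera has in their place "mount" (4x4, takes a point from camera to tool coordinates, whose origin is the TCP and whose axes are the flange's). Camera axes: x right, y down, z forward; pixel columns grow to the right and rows downward; lengths in mm; the calibration is good to about 2 mm. A picture is of the moment at which its call begins: read the wrist's pose just before it.
- bot.close_job(): hands the job in; it is judged then, once.
Trained networks look in a picture, given as the dict that the camera call returned (one of the last four; its "shot" number tells which), for a name from the list of things; names that differ only in an ending like _2 or _b are one class to them, and where a whole thing is asked for, a point or a joint stands for the part that bears it (a point fixed in the world has none). Each returns a list of dicts, best first, with "p" (0 to 1); they miss things now and then, are a little off and sometimes report something else, mostly with a low value. They report only what shows in the picture. A call takes as long as a camera call. They do not tell look-alikes from the thing itself.
- bot.cut_out(picture, thing): "pixels" (400x640 bool, what is visible of it) and "point" ([column, row] in pixels, amid what is visible of it).
The state is a dict: "time": time; "joint_positions": joint angles; "dq": joint speeds; "tau": joint torques, N m; "tool_pos": TCP position; "tcp_rot": TCP orientation; "contact_force": force on the tool from outside, world axes, zero at the start; "moment": the same for the moment, N m; "grip_width": finger opening in mm; "finger_force": force on a finger pad.
Only numpy, scipy, OpenCV 4.12 (cv2) and the standard library are available. Lean on these libraries where they do the work, as an engineer would, in place of code of your own. Each camera call takes 0.05 s, during which the arm holds its last target. There are 200 camera calls.

### The job

Put the steel stop collar with the D-shaped hole on the stand's D-shaped post: turn it so that the flat in its hole meets the flat of the post, let it drop fully home on the shoulder, and let go. Leave the other collar, the one with the small round hole, where it lies.

Things in the scene. Friction and masses are not known exactly. Their poses are not given: they have to be found in the camera images.
- d_collar_mid (a point): Centre (16 mm above its underside) of the loose steel collar with the D-shaped hole, flat on the table: 60 mm outside diameter, 32 mm high, 0.3 kg. Through hole: a 46 mm circle cut off by a flat 5 mm from the axis; that side is solid metal. x axis: from the flat towards the hole's round side, where a small dark grub screw shows outside; z up. Grip it across any diameter.
- seat (a point): Centre of the shoulder the collar must rest on, on the axis of the fixed stand, 30 mm above the table. Stand: round grey foot 110 mm wide, 10 mm high; steel boss 56 mm wide up to the shoulder; above it the D-post, a 40 mm circle cut off by a flat 2 mm from the axis. x axis: from the flat towards the round side; z up. Both x axes must point the same way, within 10 degrees, for the collar to go down.
- post_tip (a point): Middle of the D-post's top, 38 mm above the shoulder and 8 mm from its axis towards the round side. The post has full section for the lowest 12 mm (the collar has 3 mm of play all round), then tapers as a lead-in to half size 34 mm up. The collar is lowered over it along the shoulder's axis, not this point's.
- plain_collar_mid (a point): Centre (half-way up) of the other loose steel collar, which stays where it is: same outside (60 mm diameter, 32 mm high, dark grub screw), but a plain round hole of 30 mm diameter, too small for the post.
There are look-alikes about, which are no part of the job. Leave any green look-alike of the part that bears d_collar_mid alone.

How it is judged:
By the outcome, as a careful person would: the job done as asked, in the order asked, and still so for the second after the job is handed in, with the robot touching nothing.
It also fails if it takes over 38 s, if anything falls off the work surface, if the arm or the gripper's body presses on something with over 40 N, if the wrist force passes 120 N, or if a joint passes its speed limit or range.

## Working session

There is one attempt and no reset: what is moved stays moved. The work goes in short steps, Python scripts to look and compute and a tool call to move; the robot and the scene stay as the last step left them, time stands still between calls to the robot, and variables do not carry over. Pictures are saved under pics/ and viewed, at most 10 in all, crops included, and the job is handed in when it is done.

Besides the shell and the picture viewer there is one more tool, called after "Call:" by a JSON object that holds its "name" and its "arguments". apply_moves: Moves the arm, as the interface text tells. Its arguments: {"type":"object","properties":{"motion":{"type":"string"},"fingers":{"type":"number"}},"required":["motion"]}

```bash
mkdir -p pics; cat > h.py <<'E'
import numpy as np, cv2
from plant import bot
from scipy.spatial.transform import Rotation as R
def T(o):
    M=np.eye(4); M[:3,:3]=R.from_euler('xyz',o['tcp_rot']).as_matrix(); M[:3,3]=o['tool_pos']; return M
def cloud(c,W):
    z=c['range_z']; v,u=np.mgrid[:400,:640]
    P=np.stack([(u-c['cx'])/c['fx']*z,(v-c['cy'])/c['fy']*z,z,np.ones_like(z)],-1)
    return (P@W.T)[...,:3]
E
python3 - <<'E'
from h import *
print(bot.get_obs())
ims=[]
for n in ['top','side']:
    c=bot.capture(n); W=c['world_from_camera']; P=cloud(c,np.array(W)); cv2.imwrite(f'pics/{n}.png',c['img'])
    np.savez(f'{n}.npz',P=P,img=c['img'],W=W,K=[c['fx'],c['fy'],c['cx'],c['cy']],z=c['range_z'])
    for t in ['d_collar_mid','plain_collar_mid','seat','post_tip']:
        for d in bot.cut_out(c,t)[:4]:
            m=d['pixels']&(c['range_z']>0); q=P[m]
            print(n,t,round(d['p'],2),np.round(d['point']),m.sum(),np.round(np.median(q,0)) if m.sum() else '', np.round(np.percentile(q,98,axis=0)) if m.sum() else '')
E
```

```text
{'time': 0.0, 'joint_positions': array([ 1.08006613e+00,  3.42729618e-01,  1.52501370e+00, -1.64293933e-05,
        1.27539870e+00, -1.45998576e-01]), 'dq': array([-0.00049511, -0.00097872,  0.00076864,  0.00225272,  0.00264085,
        0.00051625]), 'tau': array([-3.59577016e-04, -4.31243455e+01, -2.44218367e+01,  7.17697316e-02,
        5.57684444e-02, -5.84697295e-05]), 'tool_pos': array([177.19439825, 493.72576807, 204.24257012]), 'tcp_rot': array([-3.14005749e+00, -2.09859190e-04,  2.79686566e+00]), 'contact_force': array([ 0.01713743,  0.19075443, -0.3954907 ]), 'moment': array([-0.01797884, -0.04229414, -0.01534503]), 'finger_force': 0.0, 'grip_width': 91.79824361239014}
top d_collar_mid 0.76 [218. 209.] 465 [497. 341.  31.] [532. 366.  35.]
top d_collar_mid 0.57 [354. 179.] 552 [557.  69.  31.] [580.  99.  35.]
top plain_collar_mid 0.57 [295. 185.] 587 [538. 185.  32.] [564. 212.  35.]
top seat 0.65 [423. 177.] 2119 [567. -67.  11.] [617. -23.  66.]
top post_tip 0.88 [422. 180.] 2188 [567. -67.  11.] [619. -23.  65.]
side d_collar_mid 0.88 [270. 184.] 417 [501. 330.  27.] [528. 365.  32.]
side d_collar_mid 0.62 [345. 251.] 867 [549.  57.  24.] [575.  94.  33.]
side plain_collar_mid 0.91 [314. 216.] 603 [535. 170.  28.] [560. 207.  33.]
side seat 0.79 [390. 299.] 2622 [560. -88.  10.] [614. -30.  63.]
side post_tip 0.74 [394. 305.] 2622 [560. -88.  10.] [614. -31.  64.]
```

View pics/top.png

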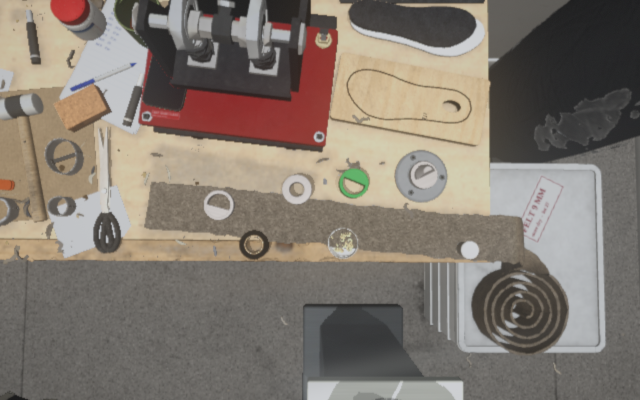

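View pics/side.png

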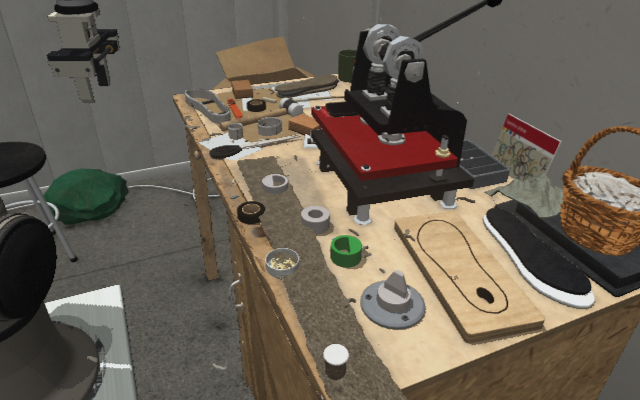

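The top view shows the steel D collar at (218,205), the plain collar at (297,189), the green look-alike at (354,183) and the stand at (421,175). In the side view the steel D collar is at (275,183) and the stand at (393,300). I'll move above the steel D collar for a close look.

Call:
{"name": "apply_moves", "arguments": {"motion": "-0.045 -0.005 0 0;-0.045 -0.005 0 0;-0.045 -0.005 0 0;-0.045 -0.005 0 0;-0.045 -0.005 0 0;-0.045 -0.005 0 0;-0.04 -0.005 0 0;-0.036 -0.004 0 0", "fingers": 1}}

```text
time: 1.5
tool_pos: [491.2, 339.6, 204.9]
tcp_rot: [3.141, 0.0, 2.796]
contact_force: [-0.4, -0.3, 0.2]
grip_width: 91.8
finger_force: 0.0
```

```bash
cat > look.py <<'E'
from h import *
import sys
o=bot.get_obs(); c=bot.capture('wrist'); W=T(o)@np.array(c['mount']); P=cloud(c,W)
cv2.imwrite(f'pics/{sys.argv[1]}.png',c['img']); np.savez(sys.argv[1]+'.npz',P=P,W=W,img=c['img'],K=[c['fx'],c['fy'],c['cx'],c['cy']])
print(o['time'],o['tool_pos'],o['tcp_rot'],o['joint_positions'],o['contact_force']); print(np.round(c['mount'],2).tolist())
for t in sys.argv[2:]:
    for d in bot.cut_out(c,t)[:3]:
        m=d['pixels']&(c['range_z']>0); q=P[m]
        print(t,d['p'],d['point'],m.sum())
        if not m.sum(): continue
        h=q[:,2]; print(np.percentile(h,[2,50,95]))
        k=q[(h>27)&(h<38)]
        if len(k)>20: print('ring',len(k),k.mean(0),cv2.minEnclosingCircle(k[:,:2].astype(np.float32)))
E
python3 look.py w1 d_collar_mid
```

```text
1.5 [491.22178714 339.58880586 204.85176041] [3.14147073e+00 2.21059376e-06 2.79622460e+00] [ 4.76539296e-01  4.75873590e-01  1.31466077e+00  8.33976255e-05
  1.35096748e+00 -7.48907158e-01] [-0.35060336 -0.31978349  0.24200319]
[[-0.0, -0.95, -0.3, 81.85], [1.0, -0.0, 0.0, 0.52], [-0.0, -0.3, 0.95, -179.21], [0.0, 0.0, 0.0, 1.0]]
d_collar_mid 0.62 [326.5, 177.5] 1345
[13.90668371 30.90917436 32.42898572]
ring 1083 [500.37290523 341.46958498  31.10308776] ((504.8168640136719, 340.1422119140625), 29.854902267456055)
```

View pics/w1.png

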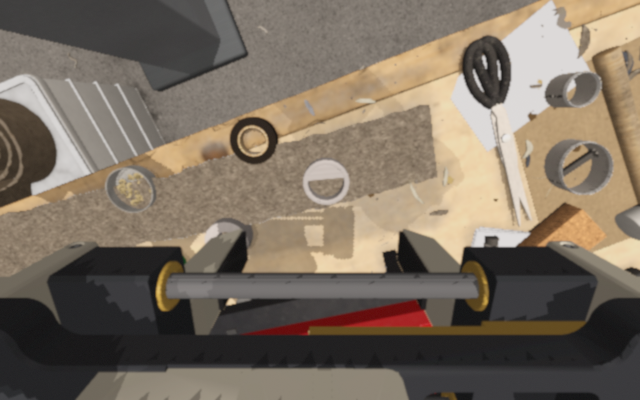

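The wrist view shows the steel D collar at (326,182). The flat of its hole is on the upper side and the round side faces down, so its x axis points along about -tool x. I'll fit its pose.

```bash
cat > fit.py <<'E'
from h import *
from scipy.optimize import differential_evolution
def fit(npz,c0,zt,kind):
    d=np.load(npz); P,W=d['P'],d['W']; fx,fy,cx,cy=d['K']
    g=np.arange(-40,40.1,0.5); X,Y=np.meshgrid(g,g); X=X+c0[0]; Y=Y+c0[1]
    Q=np.stack([X,Y,np.full_like(X,zt),np.ones_like(X)],-1)@np.linalg.inv(W).T
    u=(fx*Q[...,0]/Q[...,2]+cx).astype(np.float32); v=(fy*Q[...,1]/Q[...,2]+cy).astype(np.float32)
    H=cv2.remap(P[...,2].astype(np.float32),u,v,cv2.INTER_LINEAR)
    m=(abs(H-zt)<4).astype(float)
    def model(p):
        dx,dy=X-p[0],Y-p[1]; r=np.hypot(dx,dy); a=dx*np.cos(p[2])+dy*np.sin(p[2])
        s=lambda t:1/(1+np.exp(-t/0.5))
        if kind=='ring': return s(30-r)*(1-s(23-r)*s(a+5))
        if kind=='tip': return s(10-r)
    f=lambda p:np.mean((model(p)-m)**2)
    r=differential_evolution(f,[(c0[0]-12,c0[0]+12),(c0[1]-12,c0[1]+12),(-np.pi,np.pi)],seed=1,tol=1e-6,maxiter=150)
    return r.x,r.fun
if __name__=='__main__':
    x,e=fit('w1.npz',(504,340),32,'ring'); print(x,np.degrees(x[2]),e)
    x,e=fit('top.npz',(504,340),32,'ring'); print('top',x,np.degrees(x[2]),e)
    P=np.load('top.npz')['P'].reshape(-1,3)
    q=P[(abs(P[:,0]-570)<60)&(abs(P[:,1]+70)<60)]
    for lo,hi in [(7,14),(27,33),(38,50),(50,62),(62,75)]:
        k=q[(q[:,2]>lo)&(q[:,2]<hi)]
        if len(k)>5: print(lo,hi,len(k),k.mean(0),cv2.minEnclosingCircle(k[:,:2].astype(np.float32)))
E
python3 fit.py
```

```text
[ 5.04070122e+02  3.40331931e+02 -2.66064820e-01] -15.244391257387898 0.023162361072237684
top [ 5.04705468e+02  3.39076050e+02 -2.60510258e-01] -14.92613832702675 0.025263024478571035
7 14 1387 [568.10214177 -70.12267527  10.32344768] ((564.4706420898438, -67.00047302246094), 60.2570915222168)
27 33 385 [565.67468688 -72.50466622  30.24815262] ((569.2778930664062, -72.47822570800781), 27.87103271484375)
38 50 50 [572.39990198 -61.95307382  44.92950976] ((571.3533935546875, -71.3952407836914), 19.652318954467773)
50 62 66 [574.3338274  -65.6990124   55.74888483] ((571.8189697265625, -71.2128677368164), 16.60259437561035)
62 75 61 [575.7200857  -68.19408491  67.05860161] ((573.6971435546875, -68.98863220214844), 11.532684326171875)
```

Call:
{"name": "apply_moves", "arguments": {"motion": "-0.012 0.0046 0.03 0;0 0 0.035 0;0 0 0.035 0;0 0 0.035 0;0 0 0.03 0;0 0 0.02 0;0 0 0.013 0;0 0 0 0"}}

```text
time: 2.6
tool_pos: [502.0, 340.8, 6.3]
tcp_rot: [-3.141, -0.001, 2.797]
contact_force: [0.5, 0.1, 0.2]
grip_width: 92.0
finger_force: 0.0
```

Call:
{"name": "apply_moves", "arguments": {"motion": "0 0 0 0;0 0 0 0;0 0 0 0;0 0 0 0;0 0 0 0;0 0 0 0", "fingers": -1}}

```text
time: 3.35
tool_pos: [502.9, 340.8, 7.4]
tcp_rot: [3.141, 0.0, 2.797]
contact_force: [-0.7, -1.2, 4.0]
grip_width: 57.9
finger_force: 30.0
```

Call:
{"name": "apply_moves", "arguments": {"motion": "0 0 -0.015 0;0 0 -0.035 0;0 0 -0.04 0;0 0 -0.04 0;0 0 -0.02 0;0 0 0 0"}}

```text
time: 4.1
tool_pos: [503.4, 341.2, 158.9]
tcp_rot: [3.139, 0.002, 2.797]
contact_force: [0.4, -0.5, -3.3]
grip_width: 57.7
finger_force: 30.0
```

Call:
{"name": "apply_moves", "arguments": {"motion": "-0.017 -0.044 0 0;-0.017 -0.044 0 0;-0.017 -0.044 0 0;-0.017 -0.044 0 0;-0.017 -0.044 0 0;-0.017 -0.044 0 0;-0.017 -0.044 0 0;-0.017 -0.044 0 0"}}

```text
time: 5.1
tool_pos: [510.7, -37.8, 155.6]
tcp_rot: [-3.141, -0.003, 2.797]
contact_force: [1.3, -1.3, -2.3]
grip_width: 57.3
finger_force: 30.0
```

Call:
{"name": "apply_moves", "arguments": {"motion": "0 0 0 -8;0 0 0 -8;0 0 0 -8;0 0 0 -8;0 0 0 -8;0 0 0 -8;0 0 0 -2;0 0 0 0"}}

```text
time: 6.1
tool_pos: [511.3, -36.4, 156.2]
tcp_rot: [3.141, -0.001, -2.616]
contact_force: [0.2, 0.3, -3.9]
grip_width: 58.0
finger_force: 30.0
```

Call:
{"name": "apply_moves", "arguments": {"motion": "-0.026 -0.015 0 0;-0.026 -0.015 0 0;-0.026 -0.015 0 0;-0.025 -0.015 0 0;0 0 0 0;0 0 0 0"}}

```text
time: 6.85
tool_pos: [630.1, -36.3, 156.2]
tcp_rot: [3.14, -0.001, -2.615]
contact_force: [0.9, 1.0, -2.8]
grip_width: 57.9
finger_force: 30.0
```

```bash
python3 look.py w2 seat post_tip d_collar_mid
```

```text
6.85 [630.1341768  -36.33488476 156.23260289] [ 3.14040263e+00 -1.33728183e-03 -2.61472324e+00] [-1.78959604e-01  5.76370766e-01  1.27901756e+00  3.98282080e-05
  1.28799402e+00 -2.27663570e+00] [ 0.89817007  0.98305137 -2.83271851]
[[-0.0, -0.95, -0.3, 81.35], [1.0, -0.0, 0.0, 0.57], [-0.0, -0.3, 0.95, -179.21], [0.0, 0.0, 0.0, 1.0]]
seat 0.76 [323.3, 110.4] 8004
[ 5.38918419  9.86809759 55.00688416]
ring 1604 [565.88540984 -74.47620722  29.52253286] ((570.013427734375, -72.57647705078125), 27.871641159057617)
post_tip 0.8 [319.0, 113.1] 7927
[ 5.84556884  9.88613011 55.28540242]
ring 1604 [565.88540984 -74.47620722  29.52253286] ((570.013427734375, -72.57647705078125), 27.871641159057617)
d_collar_mid 0.83 [321.1, 236.6] 6130
[150.29485446 179.30097054 180.84915071]
```

View pics/w2.png

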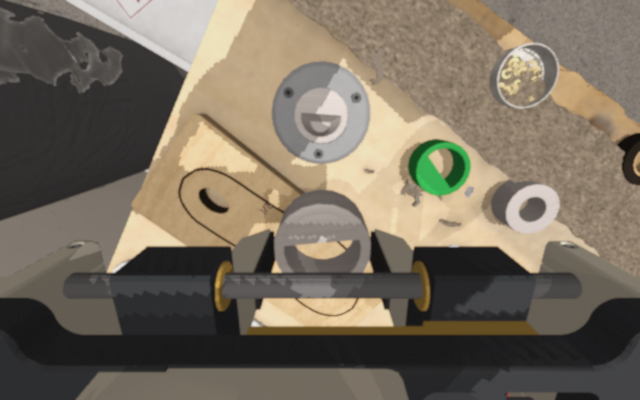

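The wrist view shows the stand at (321,112) with the flat of its post on the upper side. The held collar is at (322,240), and its flat also faces up, nearly parallel. I'll fit both poses.

```bash
sed -i "s/        if kind=='tip'.*/        if kind=='stand': return s(28-r)*(1-s(20-r)*s(a+2))\n        if kind=='foot': return s(55-r)*(1-s(28-r))/" fit.py
python3 - <<'E'
from fit import *
d=np.load('w2.npz');P=d['P'].reshape(-1,3)
k=P[(P[:,2]>170)&(P[:,2]<190)&(np.hypot(P[:,0]-630,P[:,1]+36)<45)]; print('ztop',np.percentile(k[:,2],[20,50,80]))
zt=np.median(k[:,2])
for f,c,z,kd in [('w2.npz',(630,-36),zt,'ring'),('w2.npz',(569,-72),30,'stand'),('top.npz',(569,-71),30,'stand')]:
    x,e=fit(f,c,z,kd); print(kd,f,x,np.degrees(x[2]),e)
k=P[(P[:,2]>6)&(P[:,2]<14)&(np.hypot(P[:,0]-569,P[:,1]+72)<60)]
print(len(k),cv2.minEnclosingCircle(k[:,:2].astype(np.float32)))
for lo,hi in [(30,34),(40,46),(50,56),(64,72)]:
    k=P[(P[:,2]>lo)&(P[:,2]<hi)&(np.hypot(P[:,0]-569,P[:,1]+72)<26)]
    print(lo,len(k),k.mean(0))
# flat-edge direction of the stand from tip points
k=P[(P[:,2]>64)&(P[:,2]<72)&(np.hypot(P[:,0]-569,P[:,1]+72)<26)][:,:2].astype(np.float32)
print(cv2.minAreaRect(k))
E
```

```text
ztop [178.98131731 179.91492596 180.65399648]
ring w2.npz [ 6.31493025e+02 -3.51671670e+01  6.25072209e-01] 35.813999451121305 0.06869774788218952
stand w2.npz [ 5.70243149e+02 -7.23106759e+01  4.53808923e-01] 26.001335998284205 0.028884658427556806
stand top.npz [ 5.69313847e+02 -7.26869260e+01  4.51417779e-01] 25.864333541369252 0.03431234348156992
5403 ((569.9817504882812, -72.37789154052734), 54.29362106323242)
30 358 [564.88337976 -73.21948195  30.47244056]
40 118 [574.41360932 -70.54866721  43.64895527]
50 135 [575.35647657 -70.0972567   52.8416249 ]
64 224 [576.52274066 -69.36176158  66.99711331]
((576.8789672851562, -68.66062927246094), (10.505365371704102, 20.1634578704834), 26.714323043823242)
```

Call:
{"name": "apply_moves", "arguments": {"motion": "0 0 0 5;0 0 0 4;0.02 -0.004 0 0;0.025 -0.004 0 0;0.0257 -0.0039 0 0;0 0 0.02 0;0 0 0.02 0;0 0 0.01 0"}}

```text
time: 8.05
tool_pos: [568.6, -73.1, 106.3]
tcp_rot: [3.141, -0.001, -2.771]
contact_force: [0.7, 0.0, -4.2]
grip_width: 58.0
finger_force: 30.0
```

Call:
{"name": "apply_moves", "arguments": {"motion": "0 0 0 0;0 0 0 0"}}

```text
time: 8.3
tool_pos: [569.9, -73.2, 107.8]
tcp_rot: [-3.141, 0.001, -2.771]
contact_force: [0.1, 0.1, -2.5]
grip_width: 57.9
finger_force: 30.0
```

```bash
python3 look.py w3; python3 - <<'E'
from fit import *
o=bot.get_obs(); p=o['tool_pos']; print(fit('w3.npz',p[:2],p[2]+23.7,'ring'))
E
```

```text
8.3 [569.92614928 -73.24091286 107.75105974] [-3.14076658e+00  1.28031582e-03 -2.77072528e+00] [-2.61216630e-01  5.21458641e-01  1.52191569e+00  1.01128421e-04
  1.09669730e+00 -2.20292590e+00] [ 0.09425859  0.11392903 -2.48882993]
[[-0.0, -0.95, -0.3, 81.44], [1.0, -0.0, 0.0, 0.59], [-0.0, -0.3, 0.95, -179.21], [0.0, 0.0, 0.0, 1.0]]
(array([ 5.71212408e+02, -7.22762708e+01,  4.63621224e-01]), np.float64(0.06766738119310606))
```

View pics/w3.png

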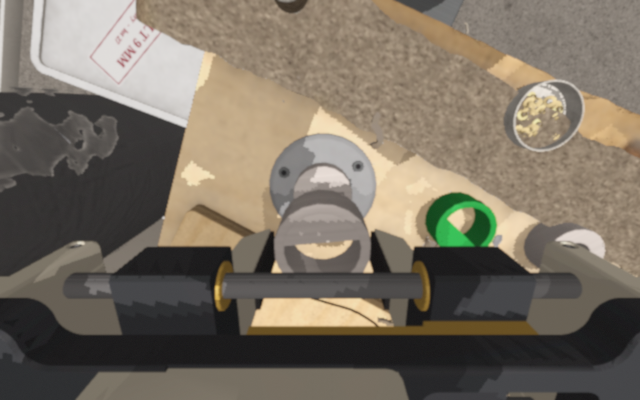

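The view shows the collar at (322,243), aligned with the stand behind it. Lowering onto the lead-in.

Call:
{"name": "apply_moves", "arguments": {"motion": "0.0005 0 0.015 0;0 0 0.012 0;0 0 0.01 0;0 0 0.008 0;0 0 0.008 0;0 0 0 0"}}

```text
time: 9.1
tool_pos: [568.5, -73.2, 53.2]
tcp_rot: [3.141, -0.001, -2.771]
contact_force: [0.1, 0.7, -2.2]
grip_width: 57.4
finger_force: 30.0
```

Bottom is at about z=45 with no contact force, so I'll go on down.

Call:
{"name": "apply_moves", "arguments": {"motion": "0 0 0.004 0;0 0 0.004 0;0 0 0.003 0;0 0 0.002 0;0 0 0 0"}}

```text
time: 9.72
tool_pos: [568.8, -73.3, 40.8]
tcp_rot: [3.141, -0.0, -2.771]
contact_force: [-0.1, 0.4, -2.5]
grip_width: 57.8
finger_force: 30.0
```

Call:
{"name": "apply_moves", "arguments": {"motion": "0 0 0.001 0;0 0 0.001 0;0 0 0.001 0;0 0 0 0;0 0 0 0"}}

```text
time: 10.35
tool_pos: [568.9, -73.3, 37.9]
tcp_rot: [3.142, 0.0, -2.771]
contact_force: [-0.4, -0.6, -2.6]
grip_width: 57.8
finger_force: 30.0
```

Call:
{"name": "apply_moves", "arguments": {"motion": "0 0 0.001 0;0 0 0.0005 0;0 0 0.0005 0;0 0 0 0;0 0 0 0"}}

```text
time: 10.98
tool_pos: [569.2, -73.4, 37.2]
tcp_rot: [-3.141, 0.001, -2.771]
contact_force: [-3.9, 0.6, 8.5]
grip_width: 57.8
finger_force: 30.0
```

Vertical contact at the expected seating height, so I'll release and lift away.

Call:
{"name": "apply_moves", "arguments": {"motion": "0 0 0 0;0 0 0 0;0 0 0 0;0 0 0 0;0 0 0 0;0 0 0 0", "fingers": 1}}

```text
time: 11.72
tool_pos: [568.9, -73.4, 35.9]
tcp_rot: [3.141, 0.0, -2.771]
contact_force: [-0.6, -0.1, -0.3]
grip_width: 92.3
finger_force: 0.0
```

Call:
{"name": "apply_moves", "arguments": {"motion": "0 0 -0.01 0;0 0 -0.02 0;0 0 -0.03 0;0 0 -0.03 0;0 0 -0.03 0;-0.03 0 -0.03 0;-0.03 0 0 0;0 0 0 0"}}

```text
time: 12.72
tool_pos: [626.0, -50.9, 186.5]
tcp_rot: [-3.141, 0.001, -2.77]
contact_force: [-0.5, 0.3, -0.2]
grip_width: 91.6
finger_force: 0.0
```

```bash
python3 look.py w4 d_collar_mid; python3 - <<'E'
from fit import *
print(fit('w4.npz',(570,-72),62,'ring'))
P=np.load('w4.npz')['P'].reshape(-1,3); r=np.hypot(P[:,0]-570,P[:,1]+72)
h=P[(r<29)&(r>24)][:,2]; print(np.percentile(h,[10,30,50,70,90]))
E
```

```text
12.725 [625.95383909 -50.9079219  186.46924782] [-3.14104856e+00  1.34104652e-03 -2.76953310e+00] [-2.03253035e-01  5.46069038e-01  1.24726952e+00  2.80153486e-04
  1.34683290e+00 -2.14617058e+00] [-0.45061522  0.33138671 -0.245904  ]
[[-0.0, -0.95, -0.3, 81.44], [1.0, -0.0, 0.0, 0.59], [-0.0, -0.3, 0.95, -179.21], [0.0, 0.0, 0.0, 1.0]]
d_collar_mid 0.9 [432.5, 154.4] 1811
[ 4.02403341 30.80898384 32.58748919]
ring 1245 [555.10969974  66.85152906  31.22996496] ((551.823486328125, 69.49127960205078), 29.704622268676758)
d_collar_mid 0.68 [323.0, 123.0] 1903
[33.49194007 61.11310995 62.46644548]
ring 55 [584.59066723 -66.88393197  33.70369996] ((572.2094116210938, -71.72091674804688), 22.979045867919922)
(array([ 5.71176347e+02, -7.21122251e+01,  4.62949688e-01]), np.float64(0.04774953918617002))
[51.45547198 60.80655783 61.37514857 61.85144083 62.81810804]
```

View pics/w4.png

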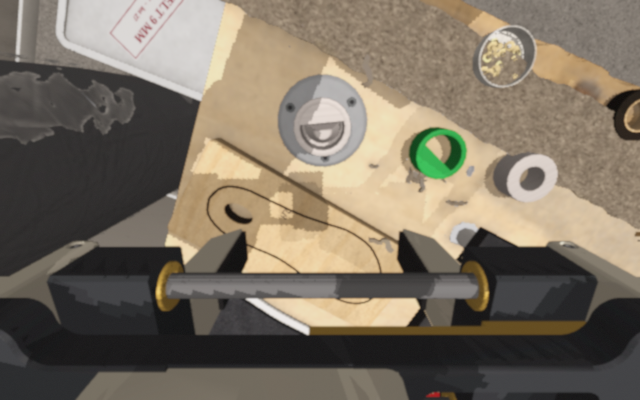

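The picture shows the collar home on the stand at (323,123). Its top is level at about 62 mm (30 + 32), the flats match, and the gripper is clear.

```bash
python3 -c "
from plant import bot
print(bot.close_job())"
```

```text
the job is handed in; nothing more can be done
None
```

The steel D collar is fully home on the stand's D-post with its flat matched, the gripper is clear, the plain and green collars were left alone, and the job was handed in at about 12.8 s.

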